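# Pop the fuse hatch of a bench instrument

## Robot

A 6-joint arm with a two-finger parallel gripper is mounted at the origin on a cart in front of the work surface, level with it; the furniture and walls round the work are solid. World frame = base frame: x ahead of the robot, y to its left, z up, the work surface at z = 0. Lengths are in mm, angles in rad, forces in N, time in s.
With the tool pointing down it reaches from about 400 to 825 mm from the base axis. Payload 7 kg.
Tool frame: the origin (TCP) lies at the very end of the fingers, on their centre line; the grasp point (between the pads) lies 19 mm behind it; z points along the fingers, y is the line along which they close (so a half turn about z gives the same grasp; the last joint's range is limited). The gripper opens to 88 mm and grips with 3 to 60 N. Pads are 19 mm wide; open, the fingers measure 130 mm over their backs; the gripper's body (78 mm by 193 mm) begins 47 mm behind the grasp point.
Start: joints at [1.606, 0.359, 0.012, 0, -1.224, -0.288], TCP at [168.838, 653.52, 226.561] pointing down, gripper open.
Joint ranges: [-3.07, 3.07], [-1.43, 2.12], [-1.02, 1.25], [-3.03, 1.67], [-3.05, -0], [-3.03, 3.03]. Speed limits (rad/s): [2.39, 2.39, 3.01, 3.14, 3.14, 3.14].

## Interface

Orientations are given as a unit quaternion [x, y, z, w].
In Python, from plant import bot gives the robot as it stands. Calls block until the motion is done:
- bot.move_ptp(position, orientation): joint-space move of the TCP to a pose.
- bot.line_to(position, velocity=150, ori=None): straight line of the TCP; ori=None keeps the orientation; velocity is the mean speed in mm/s.
- bot.move_joints(angles): joint-space move.
- bot.move_gripper(opening, force=None): finger opening in mm; force is the grip in N (None keeps the last); returns when the fingers have stopped.
- bot.pause(seconds).
- bot.solve_ik(position, orientation): joint angles nearest the present ones, or None.
- bot.read_state(): the state.
- bot.camera(name): name is "scene" or "side" or "wrist"; returns the picture (384x512x3 uint8, red, green, blue); there is no depth.
- bot.get_calibration(name): a dict with "fx", "fy", "cx", "cy" (pixels), "view" (4x4, takes a point from world to camera coordinates); the wrist camera has in their place "T_tool_cam" (4x4, takes a point from camera to tool coordinates, whose origin is the TCP and whose axes are the flange's). Camera axes: x right, y up, looking along -z (the intrinsics and any distortion apply to the point x, -y, -z); pixel columns grow to the right and rows downward; lengths in mm; the calibration is good to about 2 mm. A picture is of the moment at which its call begins: read the wrist's pose just before it. get_calibration takes no time and is no camera call.
A pose or a line that the arm cannot do raises bot.Unreachable and nothing moves.
- bot.close_job(): hands the job in; it is judged then, once.
The state is a dict: "t": time; "joint_pos": joint angles; "qvel": joint speeds; "tau": joint torques, N m; "tcp_pos": TCP position; "eef_rot": TCP orientation; "contact_force": force on the tool from outside, world axes, zero at the start; "moment": the same for the moment, N m; "width": finger opening in mm; "finger_force": force on a finger pad.
Only numpy, scipy, OpenCV 4.12 (cv2) and the standard library are available. Lean on these libraries where they do the work, as an engineer would, in place of code of your own. Each camera call takes 0.05 s, during which the arm holds its last target. There are 200 camera calls.

## Task

Get at the fuses of the instrument with the sliding shutter: push its shutter fully aside by the ridge with a fingertip, then press the hatch that was under it once, so that its latch lets go and it springs up, and leave it standing open without pushing it back. Only touch and push, nothing is to be lifted or carried: both instruments stay where they stand, the other instrument's hatch stays shut, and the things lying about are left alone.

Things in the scene. Friction and masses are not known exactly. Their poses are not given: they have to be found in the camera images.
- fuse_box: the fuse instrument: grey housing 150 (x) x 180 (y) x 60 mm high with an aluminium top, standing loose on rubber feet, about 2 kg; origin at the centre of its underside, z up, terminals on its -x face. Two rails 13 mm high, 146 mm long along y, stand on its top at x = -47 and +47 mm; a shutter runs between them over a fuse hatch that lies in the +y half
- fuse_box_mid (a point): centre of the fuse instrument's top panel, 60 mm above its origin
- shutter (a joint): slide of the shutter along its box's -y axis: 0 = over the hatch, 0.066 m = fully aside (end stop). Friction about 1.5 N; it stays where it is left. It starts at 0 to 20 mm
- shutter_grip (a point): middle of the top of the shutter's ridge. The ridge is 50 mm long (along box x), 8 mm thick (box y) and stands 14 mm above the shutter plate (this point is 84.5 mm, the plate's top 70 mm above the underside of the box). The plate is 86 x 60 mm, 3 mm thick; it reaches 38 mm from this point to box +y and 22 mm to box -y. Push the ridge from its +y side towards box -y
- fuse_hatch (a joint): Hinged on its edge at box +x. Reads about 0.01 shut and latched, grows as it swings up to 1.25 = fully open; negative = pressed in, stop at -0.09. Plastic plate 65 (box x) x 49 mm, 2 mm proud of the panel, with a press bar on it. About 4 to 6 N at the press point moves it in 4 mm to its stop and frees the latch; when the finger leaves, a light spring swings it up in about 1 s. It does not latch again
- fuse_hatch_press (a point): middle of the top of the press bar on the fuse hatch, a raised bar 10 (box x) x 30 mm, 3 mm above the plate, 22 mm in from the free edge (the edge at box -x); when shut it is at box x = -16, y = +38, z = 65 mm. Moves with the hatch
- battery_box: the other instrument, same housing 150 x 180 x 60 mm, no rails or shutter; origin at the centre of its underside
- battery_hatch (a joint): hatch of the other instrument, 82 x 107 mm, in the middle of its top, with the same kind of latch: to be left alone. Hinged on its edge at box +x. Reads about 0.01 shut and latched, grows as it swings up to 1.25 = fully open; negative = pressed in, stop at -0.09. 
- reel: bystander: grey-white solder reel, 64 mm diameter, 42 mm high; origin at the centre of its underside
- dish: bystander: black dish of small hardware, 67 mm diameter, 24 mm high; origin at the centre of its underside
- driver: bystander: screwdriver with blue handle, 22 x 142 x 22 mm, lying; origin under its middle
- cutters: bystander: side cutters, 50 x 131 x 13 mm, lying; origin under their middle
- brush: bystander: black brush, 32 x 162 x 9 mm, lying; origin under its middle
- tape: bystander: roll of black tape, 62 mm diameter, 19 mm high; origin at the centre of its underside
- meter: bystander: yellow multimeter lying face up, 140 x 72 x 43 mm; origin at the centre of its underside
Not all that is in view belongs to the job. What is shaped like the fuse_box but turquoise is not meant.

How it is judged (in metres and radians):
On the way, in this order (a step that is already met when the one before it is completed fails the run):
1. the shutter is fully aside (value of joint shutter above 0.058 m), for 0.1 s.
2. the fuse hatch is pressed in (value of joint fuse_hatch below -0.03 rad).
3. the fuse hatch has sprung open (value of joint fuse_hatch above 1 rad), for 0.3 s.
At the end, for the whole second after the job is handed in: The fuse hatch stands open by more than 1.0 rad and at rest, the shutter is aside by more than 58 of its 66 mm, the other hatch is shut (within 0.03 rad), and both instruments and all bystanders are within 30 mm of where they stood, the fuse instrument level and at rest (value of joint fuse_hatch above 1 rad and value of joint shutter above 0.058 m and velocity of joint fuse_hatch between -0.1 and 0.1 rad/s and linear speed of fuse_box below 0.02 m/s and distance of each of fuse_box_mid, battery_box, reel, dish, driver, cutters, brush, tape, meter from where it was at the start of the episode below 0.03 m and angle between fuse_box's own z axis and vertical below 0.05 rad and value of joint battery_hatch between -0.03 and 0.03 rad); the robot touches nothing.
It fails at once if the sprung-up hatch is pushed back (value of joint fuse_hatch between 0.15 and 0.9 rad and velocity of joint fuse_hatch below -0.2 rad/s).
It fails at once if an instrument is lifted, carried, shoved more than 30 mm or tipped (distance of any of fuse_box_mid, battery_box from where it was at the start of the episode above 0.03 m or angle between fuse_box's own z axis and vertical above 0.08 rad or height (world z) of fuse_box above 0.01 m).
It fails at once if the other instrument's hatch is pressed in or opened (value of joint battery_hatch above 0.05 rad or value of joint battery_hatch below -0.05 rad).
It fails at once if a bystander is moved more than 30 mm (distance of any of reel, dish, driver, cutters, brush, tape, meter from where it was at the start of the episode above 0.03 m).
It also fails if it takes over 51 s, if anything falls off the work surface, if the arm or the gripper's body presses on something with over 40 N, if the wrist force passes 120 N, or if a joint passes its speed limit or range.

## Working session

There is one attempt and no reset: what is moved stays moved. The work goes in short steps, each a Python script; the robot and the scene stay as the last script left them, time stands still between calls to the robot, and variables do not carry over. Pictures are saved under pics/ and viewed, at most 10 in all, crops included, and the job is handed in when it is done.

```bash
ls; mkdir -p pics; python3 - <<'E'
from plant import bot
import cv2,numpy as np
for n in("scene","side","wrist"):
    im=bot.camera(n); cv2.imwrite(f"pics/{n}0.png",im[:,:,::-1]); c=bot.get_calibration(n); print(n,{k:np.round(v,3).tolist() for k,v in c.items() if not isinstance(v,str)})
s=bot.read_state();print(s)
a,b=[cv2.imread(f"pics/{n}0.png") for n in("scene","side")]
E
```

```text
pics
scene {'fx': 456.307, 'fy': 456.307, 'cx': 257.479, 'cy': 188.761, 'view': [[0.432, -0.902, -0.007, -320.983], [0.396, 0.182, 0.9, -260.666], [-0.811, -0.391, 0.436, -1455.233], [0.0, 0.0, 0.0, 1.0]]}
side {'fx': 441.182, 'fy': 441.182, 'cx': 249.936, 'cy': 194.342, 'view': [[-0.999, 0.027, 0.02, 522.343], [0.0, -0.585, 0.811, -126.055], [0.034, 0.81, 0.585, -1498.964], [0.0, 0.0, 0.0, 1.0]]}
wrist {'fx': 322.392, 'fy': 322.392, 'cx': 260.461, 'cy': 192.383, 'T_tool_cam': [[0.001, 0.968, 0.251, 66.978], [1.0, -0.001, 0.0, 0.014], [0.0, 0.251, -0.968, -156.976], [0.0, 0.0, 0.0, 1.0]]}
{'t': 0.15, 'joint_pos': array([ 1.60609394e+00,  3.59216830e-01,  1.12814256e-02, -2.30261749e-04,
       -1.22407871e+00, -2.88102652e-01]), 'qvel': array([-0.00127019, -0.00300406,  0.0022066 ,  0.00166572, -0.00048825,
       -0.00049818]), 'tau': array([-1.75718251e-03, -5.83273101e+01,  2.93288237e+01,  7.00115874e+00,
        8.74554418e-03, -1.07953613e-04]), 'tcp_pos': array([168.77181512, 653.1950743 , 225.85113529]), 'eef_rot': array([ 9.92016702e-01, -1.26105040e-01, -8.81384164e-06,  6.18380901e-04]), 'contact_force': array([-0.24665686, -0.52649729,  0.26541416]), 'moment': array([-0.02558914,  0.01817136, -0.05021559]), 'finger_force': 0.0, 'width': 87.49272497590313}
```

View pics/scene0.png

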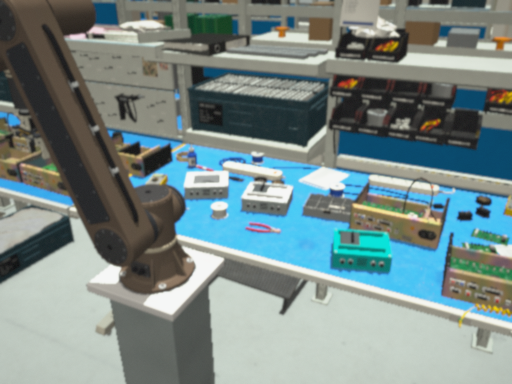

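View pics/side0.png

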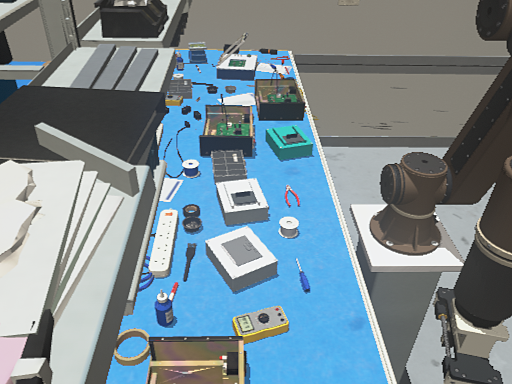

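Candidates: the grey box with a shutter at scene (268,197) / side (243,200), the grey box at scene (207,184) / side (241,258) with a plain large hatch (the battery box), and the turquoise one at scene (362,250), which is excluded. The first fits because it is grey with rails and a ridge. I'll confirm with an enlarged crop.

```bash
cat > h.py <<'E'
import numpy as np,cv2
from plant import bot
from scipy.spatial.transform import Rotation as R
def ray(name,uv,st=None):
    c=bot.get_calibration(name)
    d=np.array([(uv[0]-c["cx"])/c["fx"],-(uv[1]-c["cy"])/c["fy"],-1.])
    if name=="wrist":
        W=np.eye(4);W[:3,:3]=R.from_quat(st["eef_rot"]).as_matrix();W[:3,3]=st["tcp_pos"];M=W@np.array(c["T_tool_cam"])
    else: M=np.linalg.inv(np.array(c["view"]))
    return M[:3,3],M[:3,:3]@d
def onz(name,uv,z,st=None):
    o,d=ray(name,uv,st);return o+d*(z-o[2])/d[2]
E
python3 - <<'E'
from h import *
print(onz("scene",(268,189),60),onz("side",(241,192),60),onz("side",(239,250),60))
a=cv2.imread("pics/scene0.png")[165:230,225:310];b=cv2.imread("pics/side0.png")[165:230,205:290]
cv2.imwrite("pics/c0.png",np.hstack([cv2.resize(x,(400,306),interpolation=cv2.INTER_CUBIC) for x in(a,b)]))
E
```

```text
[ 578.24846856 -126.87209083   60.        ] [ 551.5884434  -145.99909823   60.        ] [560.72920699 152.90521712  60.        ]
```

View pics/c0.png

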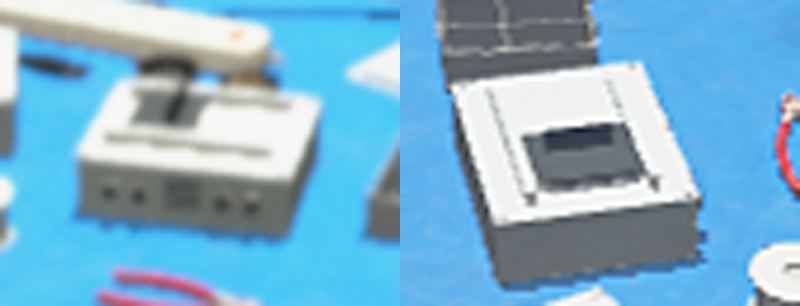

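The crop confirms the grey box with two rails, a dark shutter and its ridge, with the terminals facing the robot. The shutter is at the far-left (+y) end in the scene view. The side-view top corners are at about (216,183), (256,178), (269,207) and (226,212).

```bash
python3 - <<'E'
from h import *
P=np.array([onz("side",p,60)[:2] for p in((216,183),(256,178.4),(268.7,207),(226.2,212))])
print(P, [np.linalg.norm(P[i]-P[i-1]) for i in range(4)])
ux=(P[0]-P[1]+P[3]-P[2]); uy=(P[2]-P[1]+P[3]-P[0]);yaw=np.mean([np.arctan2(ux[1],ux[0]),np.arctan2(-uy[0],uy[1])]);c=P.mean(0);print(c,yaw)
X=np.array([np.cos(yaw),np.sin(yaw),0]);Y=np.array([-X[1],X[0],0])
best=None
for s in(1,-1):   # tool x along s*box y
    q=R.from_matrix(np.c_[s*Y,s*X,[0,0,-1]]).as_quat()
    p=np.r_[c,270]-s*70*Y
    j=bot.solve_ik(p,q); print(s,p,q,j)
    if j is not None and (best is None or abs(j[5])<best[0]): best=(abs(j[5]),p,q)
bot.move_gripper(0,20)
bot.move_ptp(best[1],best[2])
s=bot.read_state();im=bot.camera("wrist");np.savez("st1.npz",**s);cv2.imwrite("pics/w1.png",im[:,:,::-1]);print(s["t"],s["tcp_pos"],s["eef_rot"],s["width"])
E
```

```text
[[ 642.00253558 -202.29140961]
 [ 495.05854904 -232.84383318]
 [ 458.59840437  -58.57085435]
 [ 602.07286106  -31.33943905]] [np.float64(175.55328292325936), np.float64(150.0865942276426), np.float64(178.04609880619157), np.float64(146.03585075004193)]
[ 549.43308751 -131.26138404] 0.20708459096656415
1 [ 563.82562356 -199.76579928  270.        ] [0.63023501 0.77640442 0.         0.        ] [-0.01409341  0.20832574 -0.09698098  0.         -1.26548961 -2.92041466]
-1 [535.04055147 -62.75696881 270.        ] [ 0.77640442 -0.63023501  0.         -0.        ] [ 0.2472629   0.10720725 -0.21978177  0.         -1.24380731 -0.04017831]
4.4083 [535.23255546 -62.13883846 269.89602197] [ 7.76720554e-01 -6.29845361e-01 -4.87873579e-05  1.69904848e-05] 0.26479595232787817
```

View pics/w1.png

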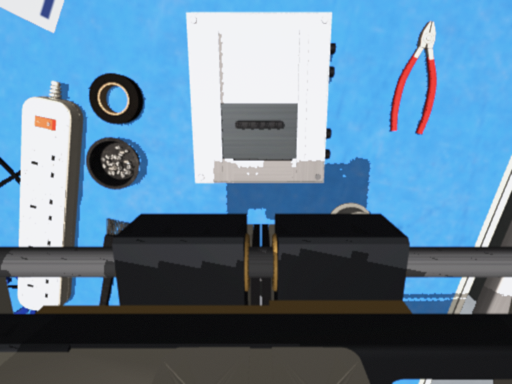

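The wrist view shows the box's top corners at about (187,13), (331,12), (328,183) and (194,183). The ridge is at x 235–284, row 125, and the plate covers rows 103–160. The terminals are on the right (box -x), and box +y points down in the image.

```bash
python3 - <<'E'
from h import *
st=dict(np.load("st1.npz"))
im=cv2.imread("pics/w1.png");g=im.astype(int)
# aluminium top: light and unsaturated, filled outline -> min area rect
m=((g.min(2)>120)&(g.max(2)-g.min(2)<40)).astype(np.uint8);m[:, :170]=0;m[:,350:]=0;m[200:]=0
m=cv2.morphologyEx(m,cv2.MORPH_CLOSE,np.ones((5,5)))
k=max(cv2.findContours(m,cv2.RETR_EXTERNAL,cv2.CHAIN_APPROX_NONE)[0],key=cv2.contourArea)
P=np.array([onz("wrist",p,60,st)[:2] for p in cv2.convexHull(k)[:,0]])
r=cv2.minAreaRect(P.astype(np.float32));print("rect",r)
B=cv2.boxPoints(r);c=np.array(r[0])
e=max([B[1]-B[0],B[2]-B[1]],key=np.linalg.norm);e=e*np.sign(e[1]);Y=e/np.linalg.norm(e);X=np.array([Y[1],-Y[0]])
print("yaw",np.arctan2(X[1],X[0]))
# ridge: darkest
d=(g.max(2)<60).astype(np.uint8);d[:, :222]=0;d[:,298:]=0;d[:105]=0;d[158:]=0
ys,xs=np.nonzero(d);print("ridge px",xs.min(),xs.max(),ys.min(),ys.max())
for n,p,z in(("ridge",((xs.min()+xs.max())/2,(ys.min()+ys.max())/2),84.5),("plate+y",(259,160),70),("plate-y",(259,103),70),("railL",(220,100),73),("railR",(297,100),73)):
    w=onz("wrist",p,z,st)[:2]-c;print(n,"box xy",w@X,w@Y)
E
```

```text
rect ((551.425048828125, -133.6139678955078), (150.07789611816406, 177.95574951171875), 11.984915733337402)
yaw 0.2091762
ridge px 236 283 121 128
ridge box xy -0.3964010080799605 22.11039431054284
plate+y box xy 0.25406180454250266 61.55318966478222
plate-y box xy 0.15188128621089766 0.3205539636742675
railL box xy 41.29787808730881 -2.7047927973177552
railR box xy -39.97477036325662 -2.661755040154468
```

Sizes check out: the top measures 150x178 mm, the plate about 61 mm, and the ridge sits at box y≈22. Now the push.

```bash
cat >> h.py <<'E'
C=np.array([551.4,-133.6]);yaw=0.2092
X=np.array([np.cos(yaw),np.sin(yaw)]);Y=np.array([-X[1],X[0]])
Q=R.from_matrix(np.c_[np.r_[-Y,0],np.r_[-X,0],[0,0,-1]]).as_quat()
def w(x,y,z): return np.r_[C+x*X+y*Y,z]
def st(l=""):
    s=bot.read_state();d=s["tcp_pos"][:2]-C;F=s["contact_force"]
    print(l,round(s["t"],2),np.round([d@X,d@Y,s["tcp_pos"][2]],1),"F",np.round([F[:2]@X,F[:2]@Y,F[2]],1));return s,F[:2]@Y,F[2]
E
python3 - <<'E'
from h import *
bot.move_ptp(w(0,50,130),Q);st()
bot.line_to(w(0,50,77),100);_,f0,_=st("down")
bot.line_to(w(0,20,77),70);st()
bot.line_to(w(0,-19,77),70);st()
y=-19
while y>-29:
    y-=1.5;bot.line_to(w(0,y,77),40);_,f,_=st()
    if f-f0>6: break
s=bot.read_state();bot.line_to(w(0,y+6,77),60)
bot.line_to(w(0,0,140),150);st()
bot.move_ptp(w(0,75,270),Q);s=bot.read_state();im=bot.camera("wrist");np.savez("st2.npz",**s);cv2.imwrite("pics/w2.png",im[:,:,::-1]);print(s["t"])
E
```

```text
5.08 [  1.   49.9 131. ] F [ 1.2 -0.9  1. ]
down 5.77 [ 0.7 50.  77.9] F [0.1 0.8 1.1]
 6.34 [-0.4 19.5 76.8] F [ 0.  -0.  -0.3]
 7.05 [  0.1 -19.4  77. ] F [-0.2  0.4  0.7]
 7.3 [  0.1 -20.4  77.1] F [ 0.  -0.5 -0.7]
 7.55 [  0.2 -21.6  77.1] F [0.1 4.  1.2]
 7.8 [  0.1 -21.9  77. ] F [-0.1 11.   5.1]
 8.63 [ -0.4  -0.  139.5] F [ 0.   0.1 -1. ]
9.2833
```

View pics/w2.png

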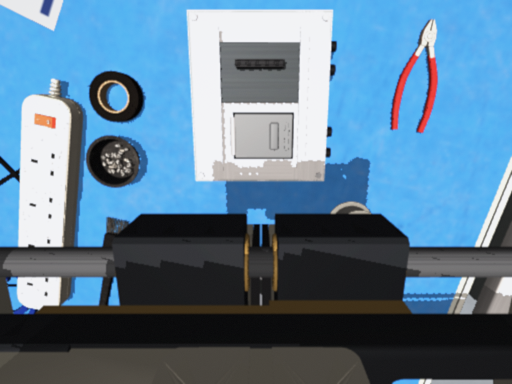

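The shutter is now at rows 42–103, against its stop. The hatch is uncovered with its press bar at about (274,136). I'll press there, watching the force.

```bash
python3 - <<'E'
from h import *
s2=dict(np.load("st2.npz"));p=onz("wrist",(274,136),65,s2)[:2]-C;px,py=p@X,p@Y;print(px,py)
r=onz("wrist",(260,63.5),84.5,s2)[:2]-C;print("ridge",r@X,r@Y)
assert abs(px+16)<6 and abs(py-38)<6
bot.move_ptp(w(px,py,110),Q);bot.line_to(w(px,py,69),80);_,_,f0=st("above")
z=69
while z>56:
    z-=1;bot.line_to(w(px,py,z),40);_,_,f=st()
    if f-f0>11: break
bot.line_to(w(px,py,z+25),250);bot.line_to(w(px-40,py,200),250);st("up")
bot.pause(1.5)
bot.move_ptp(w(0,75,270),Q);s=bot.read_state();im=bot.camera("wrist");cv2.imwrite("pics/w3.png",im[:,:,::-1]);print(s["t"])
b=bot.camera("side")[:,:,::-1];cv2.imwrite("pics/s3.png",np.hstack([im[:190,170:350,::-1],cv2.resize(b[165:230,205:290],(248,190))]))
E
```

```text
-15.76276048936904 37.61751257062479
ridge -0.22653192820311258 -35.062379948447074
above 10.7 [-15.3  37.6  69.5] F [ 0.3  0.2 -0. ]
 10.95 [-15.5  37.6  68.4] F [ 0.6 -0.3 -0.2]
 11.2 [-15.8  37.6  67. ] F [-0.3  0.8  0.3]
 11.45 [-15.8  37.6  65.9] F [-0.7 -0.   0.1]
 11.7 [-15.7  37.6  65.1] F [-0.4 -0.2  1.5]
 11.95 [-15.8  37.6  64.1] F [-1.2  0.3  2.3]
 12.2 [-15.9  37.6  63. ] F [-1.5 -0.4  3.4]
 12.45 [-15.9  37.6  62. ] F [-1.6 -0.6  4.1]
 12.7 [-15.9  37.6  61.1] F [-2.9  0.2  5.4]
 12.95 [-15.9  37.6  60.5] F [-3.8  0.7 11.1]
up 13.83 [-56.1  37.8 199.8] F [ 1.1 -0.4 -0.1]
15.8083
```

View pics/s3.png

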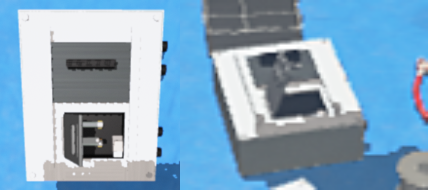

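The crop shows the hatch standing up on its +x hinge at about (75,138), with the fuses exposed. The shutter is still aside at rows 42–103, and the arm is clear of everything.

```bash
python3 -c "
from plant import bot
bot.pause(0.5);print(bot.close_job())"
```

```text
the job is handed in; nothing more can be done
None
```

The job is handed in: the shutter is against its end stop, the fuse hatch was pressed once and stands open, and the arm touched nothing else; the judge's verdict was not shown.

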